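# Seat a bamboo fan handle in its gluing jig and snap the toggle clamp over it

## Task

First push the red-banded bamboo fan handle along its channel with a fingertip until its slotted end is fully home against the blue stop, while the clamp is still open. Then push the red-gripped clamp lever over past its centre so that it snaps down and its pad holds the handle there. Only push with the fingers: do not pick the handle up, and leave the bowl, spoon, bottle, jar, cup and spare handle where they are.

Things in the scene. Friction and masses are not known exactly. Their poses are not given: they have to be found in the camera images.
- jig: Gluing jig fixed on the work surface: aluminium plate 140 x 190 x 10 mm with a plywood channel. Origin at z = 0 under the channel's middle; z up. The channel runs along y from -75 mm (blue stop, 38 mm high) to +75 mm (open; the plate ends there too), at x = 0, 21 mm wide, floor 16 and wall tops 26 mm high. The clamp stands on the -x side, nearest the robot. Yaw -0.2 to 0.5 rad.
- stop_face (a point): Centre of the blue stop's face, in the middle of the channel at the height of the handle's centre line (23 mm above the work surface).
- handle_slot_end (a point): Centre of the end face of the fan handle that has the dark slot; this end goes against the stop. The handle is a loose bamboo bar 190 long x 18 wide x 14 mm high, about 40 g, lying in the channel along the jig's y axis, 15 to 40 mm short of the stop at the start.
- handle_free_end (a point): Centre of the other end face of the fan handle, near its red band, 23 mm above the work surface; it sticks out of the open (+y) end of the channel over the bare surface (by 40 mm when the handle is home), with free space beyond it. Push here towards the jig's -y.
- clamp (a joint): Angle of the clamp lever. 0 = open, leaning back 0.45 rad from upright to the jig's -x; grows as it swings to +x, over the channel; upright at 0.45. A spring drives it back to 0 below about 0.7 and snaps it on beyond; it rests at about 2.0 (level, rubber pad on the handle), or 2.14 with no handle under the pad. Moving it takes about 1.5 to 3 N at the tip.
- lever_hinge (a point): Axis of the lever, 46 mm above the work surface, at x = -45, y = -20 mm in the jig's frame; the axis runs along the jig's y.
- lever_tip (a point): Centre of the lever's rounded red grip end, 88 mm from the hinge axis. The grip is 18 mm thick and covers the outer 37 mm of the lever (which ends 9 mm past this point); when open this point is 125 mm above the work surface and 83 mm to the -x side of the channel.
- bowl: Green ceramic bowl, 120 mm across, 55 mm high, loose, beyond the jig; leave alone. Origin centre of underside.
- spoon: Loose steel spoon to the left of the jig; leave alone.
- glue: Closed white glue bottle, 40 mm across, 110 mm high, loose, beyond the jig; leave alone. Origin centre of underside.
- jar: Amber glass jar with lid, 60 mm across, 70 mm high, loose, to the right of the jig; leave alone. Origin centre of underside.
- spare_handle: A second loose fan handle with a blue band, same size, lying on the surface to the right; leave alone. Origin centre of underside.
- cup: White cup, 70 mm across, 80 mm high, loose, to the left, nearer the robot; leave alone. Origin centre of underside.
Mind the look-alikes: they are no part of the job. Leave any orange, pink or purple look-alike of the jig alone.

How it is judged:
By the outcome, as a careful person would: the job done as asked, in the order asked, and still so for the second after the job is handed in, with the robot touching nothing.
It also fails if it takes over 42 s, if anything falls off the work surface, if the arm or the gripper's body presses on something with over 40 N, if the wrist force passes 120 N, or if a joint passes its speed limit or range.

## Robot

A 6-joint arm with a two-finger parallel gripper is mounted at the origin on the work surface. World frame = base frame: x ahead of the robot, y to its left, z up, the work surface at z = 0. Lengths are in m, angles in rad, forces in N, time in s.
With the tool pointing down it reaches from about 0.25 to 0.725 m from the base axis. Payload 9.7 kg.
Tool frame: the origin (TCP) lies on the centre line of the jaws, within the pads' length; the fingertips stand 14 mm ahead of it and the grasp point (between the pads) lies 5 mm behind it; z points along the fingers, y is the direction in which the jaws open and shut (so a half turn about z gives the same grasp; the last joint's range is limited). The gripper opens to 85 mm and grips with 20 to 120 N. Pads are 22 mm wide; open, the fingers measure 114 mm over their backs; the gripper's body (76 mm by 85 mm) begins 54 mm behind the grasp point. The pads swing forward as they close: fully open they stand 13 mm farther back than shut.
Start: joints at [-1.226, 0.087, 0.176, 1.66, 0, 1.571], TCP at [0.186, -0.518, 0.245] pointing down, gripper open.
Joint ranges: [-3.13, 3.13], [-0.85, 1.81], [-1.15, 1.24], [-2.2, 2.28], [-1.44, 1.52], [-3.14, 3.14]. Speed limits (rad/s): [2.22, 2.22, 2.57, 3.14, 3.14, 3.14].

## Interface

Orientations are given as [roll, pitch, yaw] about the fixed x, y, z axes, in that order (R = Rz(yaw) Ry(pitch) Rx(roll)).
In Python, from cell import manip, vision, order gives the robot as it stands.
- The arm moves only by the shell command python3 -m jog 'ROWS'. ROWS is JSON, a list of rows, each a list of 7 numbers: the turn, a rotation vector about the tool's x, y, z in units of 60 degrees (1.0 is 60 degrees), then the shift along the tool's x, y, z in units of 25 cm (1.0 is 25 cm), then the opening, from -1 (shut) to 1 (fully open). A call has 1 to 20 rows; each row is the pose to reach, as a shift and turn from the pose commanded when the call began, along the tool's axes at that moment; what a row does not reach only later rows make up. A row lasts 1/8 s, in which the tool goes at most 62.5 mm and 10.7 degrees, less where a joint would pass 70% of its speed; a pose out of reach is approached as far as the arm can. A call with a number of a shift or a turn outside -1 to 1 is refused whole. A call with a gripper value outside its range is refused whole. The fingers move at their own pace and stop on an object; the grip force is fixed at half the most. Time passes only in rows, so rows that repeat a pose let the fingers close. It gives the time, the measured TCP pose, the force and the opening at its end, in the units of the state.
- manip.get_obs(): the state, without advancing time (a new reading comes with each control period).
- vision.snapshot(name): name is "scene" or "side" or "wrist"; returns the picture (400x640x3 uint8, red, green, blue); there is no depth.
- vision.camera_params(name): a dict with "fx", "fy", "cx", "cy" (pixels), "eye" and "orientation" of the camera in the world. Camera axes: x right, y up, looking along -z (the intrinsics and any distortion apply to the point x, -y, -z); pixel columns grow to the right and rows downward; lengths in m; the calibration is good to about 2 mm. A picture is of the moment at which its call begins: read the wrist's pose just before it. camera_params takes no time and is no camera call; for the wrist camera it gives the pose at the moment of the call.
- order.finish_job(): hands the job in, once; it reports no verdict.
The state is a dict: "clock": time; "joint_pos": joint angles; "qvel": joint speeds; "effort": joint torques, N m; "tool_pos": TCP position; "tcp_rot": TCP orientation; "force": force on the tool from outside, world axes, zero at the start; "torque": the same for the moment, N m; "width": finger opening in m.
Only numpy, scipy, OpenCV 4.12 (cv2) and the standard library are available. Lean on these libraries where they do the work, as an engineer would, in place of code of your own. Each camera call takes 0.05 s, during which the arm holds its last target.

## Working session

There is one attempt and no reset: what is moved stays moved. The work goes in short steps, Python scripts to look and compute and a shell command to move; the robot and the scene stay as the last step left them, time stands still between calls to the robot, and variables do not carry over. Pictures are saved under pics/ and viewed, and the job is handed in when it is done.

```bash
ls; mkdir -p pics; python3 - <<'E'
from cell import manip, vision, order
import cv2
o=manip.get_obs(); print(o)
for n in ("scene","side"):
    p=vision.camera_params(n); print(n,p)
    im=vision.snapshot(n); cv2.imwrite(f"pics/{n}0.png",im[:,:,::-1])
E
```

```text
pics
{'clock': 0.0, 'joint_pos': array([-1.22601068e+00,  8.74414384e-02,  1.75139728e-01,  1.65976125e+00,
       -1.16886504e-05,  1.57079228e+00]), 'qvel': array([ 0.0010742 , -0.00022343, -0.00135934, -0.0001823 , -0.00063317,
       -0.00080819]), 'effort': array([-2.02136757e-04, -5.20393610e+01,  4.64799356e+01,  1.66670285e-02,
        1.72499158e-04, -1.44438616e-05]), 'tool_pos': array([ 0.18582857, -0.51744957,  0.24459615]), 'tcp_rot': array([-3.14032602e+00,  1.16835094e-05,  3.44789709e-01]), 'force': array([ 1.75884968, -0.47544622, -1.05571402]), 'torque': array([ 0.00859792,  0.03029637, -0.00793669]), 'width': 0.08546419006401994}
scene {'fx': 509.6631831021577, 'fy': 509.6631831021577, 'cx': 318.2341113623245, 'cy': 205.17045140815267, 'eye': array([1.68314873, 0.34137802, 0.9453383 ]), 'orientation': array([0.95151252, 0.00258057, 1.87132762])}
side {'fx': 461.51909230415026, 'fy': 461.51909230415026, 'cx': 321.23617822385745, 'cy': 204.56033869729498, 'eye': array([0.11670317, 1.06196304, 1.02787547]), 'orientation': array([ 0.89885466, -0.00383514, -2.7374925 ])}
```

View pics/scene0.png

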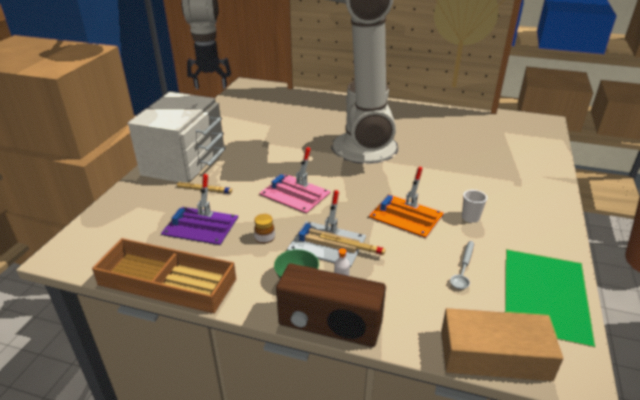

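View pics/side0.png

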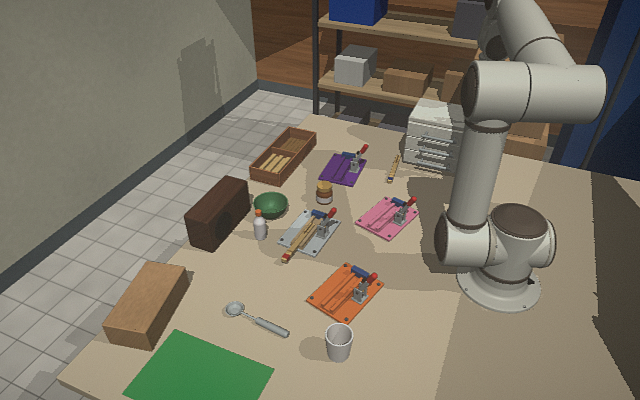

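Scene picture: candidates are the grey aluminium jig at (335,243), with the red-banded handle in it, and the pink (296,192), orange (408,215) and purple (200,225) look-alikes. The spare handle is at (205,187). The grey one fits the description. I'll check it in enlarged crops.

```bash
python3 - <<'E'
import cv2
a=cv2.imread("pics/scene0.png")[180:285,270:400]; cv2.imwrite("pics/scene0c.png",cv2.resize(a,None,fx=6,fy=5.7,interpolation=cv2.INTER_CUBIC)[:600])
a=cv2.imread("pics/side0.png")[190:290,250:370]; cv2.imwrite("pics/side0c.png",cv2.resize(a,None,fx=6,fy=6,interpolation=cv2.INTER_CUBIC))
E
```

```text
(no output)
```

View pics/scene0c.png

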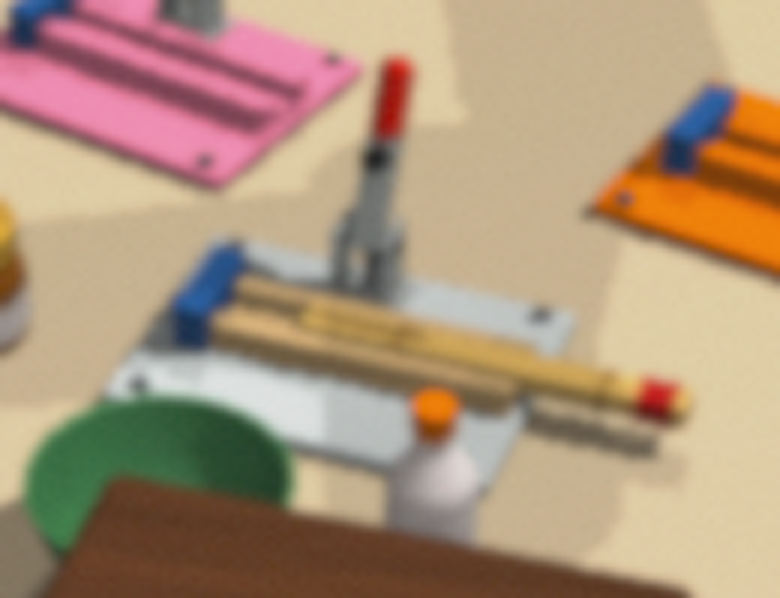

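View pics/side0c.png

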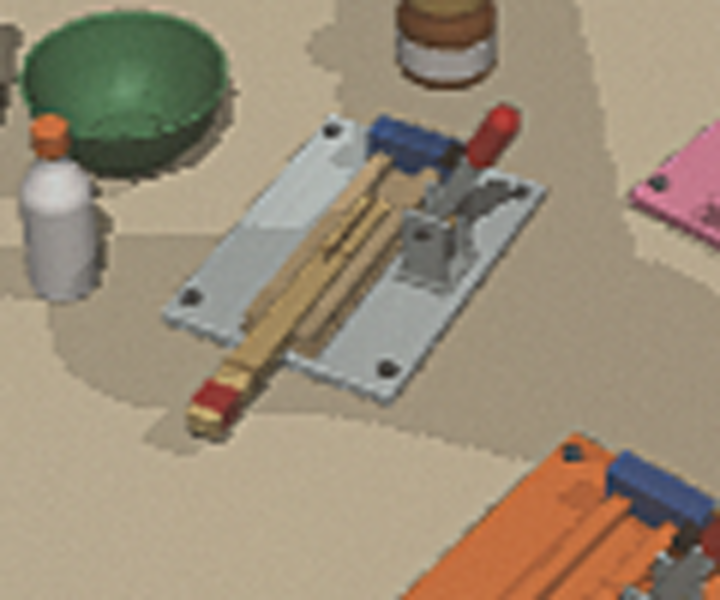

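The crops confirm it: aluminium plate, blue stop at one end, red band at the open end and lever up. Next I fit the jig pose from both views.

```bash
cat > h.py <<'E'
import numpy as np, cv2
from scipy.spatial.transform import Rotation as Ro
from scipy.optimize import least_squares
from cell import manip, vision, order
def proj(p,X):
    R=Ro.from_euler('xyz',p['orientation']).as_matrix()
    c=(np.atleast_2d(X)-p['eye'])@R
    return np.c_[p['fx']*c[:,0]/-c[:,2]+p['cx'], p['fy']*-c[:,1]/-c[:,2]+p['cy']]
def tri(obs):
    # obs list of (params,uv)
    f=lambda X: np.concatenate([proj(p,X)[0]-uv for p,uv in obs])
    r=least_squares(f,[0.5,0,0.05]); return r.x, r.fun
def jig(q,X):
    X=np.atleast_2d(X); c,s=np.cos(q[2]),np.sin(q[2])
    return np.c_[q[0]+c*X[:,0]-s*X[:,1], q[1]+s*X[:,0]+c*X[:,1], X[:,2]]
E
python3 - <<'E'
from h import *
S=vision.camera_params("scene"); D=vision.camera_params("side")
side=np.array([(545,187),(385,398),(167,315),(335,115)])/6+[250,190]
sc=np.array([(235,240),(575,318),(110,390)])/[6,5.7]+[270,180]
free,fr=tri([(S,np.array([685,405])/[6,5.7]+[270,180]),(D,np.array([207,420])/6+[250,190])])
tip,tr=tri([(S,np.array([397,76])/[6,5.7]+[270,180]),(D,np.array([505,120])/6+[250,190])])
print("free",free,fr,"tip",tip,tr)
def P(q): 
    y0=-.115
    return [[-.07,y0,.01],[-.07,.075,.01],[.07,.075,.01],[.07,y0,.01]]
def f(q):
    A=jig(q,P(q)); r=np.r_[(proj(D,A)-side).ravel(),(proj(S,A[[0,1,3]])-sc).ravel()]
    T=jig(q,[-.083,-.02,.125]); 
    return np.r_[r,(proj(D,T)-(np.array([505,120])/6+[250,190])).ravel(),(proj(S,T)-(np.array([397,76])/[6,5.7]+[270,180])).ravel()]
r=least_squares(f,[.45,0,.2],loss='soft_l1'); q=r.x; print(q); print(f(q).round(1))
print("tip",jig(q,[-.083,-.02,.125]),"stop",jig(q,[0,-.075,.023]),"home free",jig(q,[0,.115,.023]))
c,s=np.cos(q[2]),np.sin(q[2]);d=free[:2]-q[:2];print("free in jig",c*d[0]+s*d[1],-s*d[0]+c*d[1])
d=tip[:2]-q[:2];print("tip in jig",c*d[0]+s*d[1],-s*d[0]+c*d[1])
E
```

```text
free [0.6050293  0.19487207 0.02499035] [-0.19353281 -0.21923435 -0.20099363  0.25045609] tip [0.51224126 0.02913432 0.12541555] [-0.33024522 -0.46694805 -0.32895258  0.52133854]
[ 0.59638276  0.04916655 -0.07327159]
[ 0.5 -0.   0.9  0.1 -1.2 -0.4 -0.6 -0.1 -3.  -1.5  0.4 -1.  -1.1  0.1
 -1.   1.8  1.7 -0. ]
tip [[0.51214134 0.03529632 0.125     ]] stop [[ 0.59089231 -0.02563221  0.023     ]] home free [[0.60480146 0.16385799 0.023     ]]
free in jig -0.0020431890692739745 0.14594754498179882
tip in jig -0.08244925583070382 -0.026138147724165464
```

```bash
python3 - <<'E'
from h import *
S=vision.camera_params("scene"); D=vision.camera_params("side")
print("tcp px",proj(S,[.186,-.518,.245]),proj(D,[.186,-.518,.245]))
for n,a,b in [("bottlecap",(342,254),(258.5,212)),("orange tip",(418.5,170),(374,277)),("pink tip",(306.5,152),(412,200)),("purple tip",(206,179),(363,148)),("cup top",(473,195),(339,329)),("drawer top near corner",(190,123),(413,100)),("jar top",(263.5,219),(323,184)),("radio top corner",(385,281),(250,182))]:
    X,r=tri([(S,a),(D,b)]);print(n,X.round(3),r.round(1))
E
```

```text
tcp px [[210.53874826  88.64622577]] [[476.62763987 118.55006698]]
bottlecap [0.737 0.108 0.103] [-0.4 -0.5 -0.4  0.6]
orange tip [0.313 0.238 0.122] [ 0.3  0.3  0.2 -0.3]
pink tip [ 0.305 -0.128  0.12 ] [ 0.2  0.3  0.1 -0.3]
purple tip [ 0.552 -0.363  0.122] [ 0.2  0.4  0.2 -0.5]
cup top [0.347 0.407 0.087] [-0.5 -0.5 -0.4  0.4]
drawer top near corner [ 0.421 -0.479  0.254] [-3.3 -7.2 -3.3  8.7]
jar top [ 0.625 -0.152  0.073] [-0.  -0.1 -0.   0.1]
radio top corner [0.795 0.182 0.15 ] [-18.3 -21.1 -22.3  28.2]
```

```bash
python3 -m jog '[[0,0,0.1,0.2,-0.18,0,-1],[0,0,0.2,0.4,-0.36,0,-1],[0,0,0.3,0.6,-0.54,0,-1],[0,0,0.4,0.8,-0.72,0,-1],[0,0,0.4,1,-0.9,0,-1],[0,0,0.4,1,-0.9,0,-1],[0,0,0.4,1,-0.9,0,-1]]'; python3 -c "
from h import *
print(manip.get_obs())"
```

```text
clock: 0.98
tool_pos: [0.3456, -0.2201, 0.2452]
tcp_rot: [-3.142, 0.0, -0.071]
force: [0.0, -1.1, -0.2]
width: 0.0
{'clock': 0.975, 'joint_pos': array([-5.67000976e-01, -2.44972935e-01, -1.34721092e-01,  1.68112856e+00,
        4.50945355e-05,  2.64537248e+00]), 'qvel': array([-0.04998144,  0.01143357,  0.00727578, -0.00152491, -0.00829047,
       -0.03086535]), 'effort': array([  1.88530348, -31.41202569,  46.20395422,   0.0945128 ,
         0.1604133 ,   0.48071628]), 'tool_pos': array([ 0.34564361, -0.22007253,  0.24522111]), 'tcp_rot': array([-3.14151472e+00,  4.92225867e-05, -7.07808032e-02]), 'force': array([ 0.04930679, -1.09578445, -0.2128476 ]), 'torque': array([-0.05273354, -0.01782001,  0.02483335]), 'width': 1.0032231541778484e-05}
```

```bash
python3 -m jog '[[0,0,-0.17,0.1,-0.2,0,-1],[0,0,-0.34,0.2,-0.4,0,-1],[0,0,-0.51,0.3,-0.6,0,-1],[0,0,-0.68,0.4,-0.8,0,-1],[0,0,-0.85,0.5,-1,0,-1],[0,0,-1,0.5,-1,0,-1],[0,0,-1,0.5,-1,0,-1]]'; python3 -c "
from h import *
print(manip.get_obs()['tool_pos'],manip.get_obs()['tcp_rot'],manip.get_obs()['joint_pos'])
print(vision.camera_params('wrist'))
cv2.imwrite('pics/w1.png',vision.snapshot('wrist')[:,:,::-1])"
```

```text
clock: 1.85
tool_pos: [0.4885, 0.0182, 0.2447]
tcp_rot: [-3.141, 0.001, 0.972]
force: [0.1, -0.5, 0.7]
width: 0.0003
[0.48847031 0.01816376 0.24472972] [-3.14081821e+00  9.01839508e-04  9.72074412e-01] [ 3.73150263e-02 -5.82924766e-02  2.79305328e-02  1.65817804e+00
 -2.65462039e-04  2.20683377e+00]
{'fx': 312.9040307630101, 'fy': 312.9040307630101, 'cx': 318.13828877589486, 'cy': 202.0583908552236, 'eye': array([0.53497446, 0.0863109 , 0.37376532]), 'orientation': array([-0.3241364 ,  0.00126843, -0.59769045])}
```

View pics/w1.png

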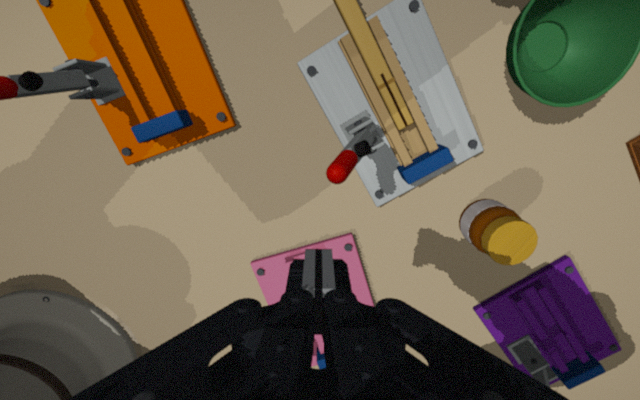

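```bash
python3 - <<'E'
import cv2
a=cv2.imread("pics/w1.png")[0:220,285:500]; cv2.imwrite("pics/w1c.png",cv2.resize(a,None,fx=2.7,fy=2.7,interpolation=cv2.INTER_CUBIC))
E
```

```text
(no output)
```

View pics/w1c.png

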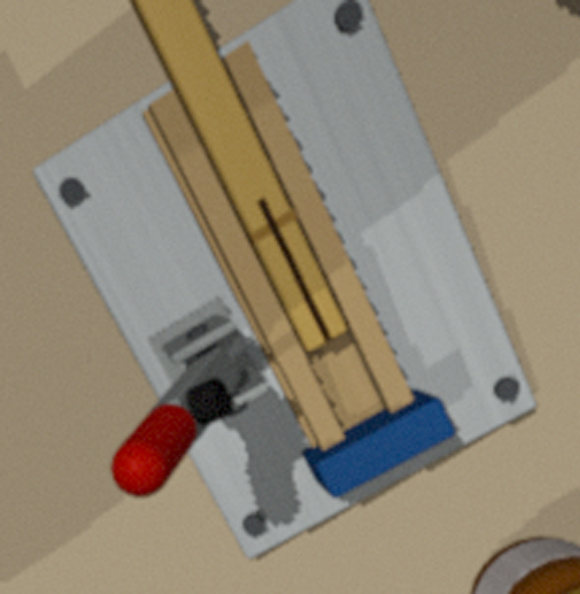

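```bash
python3 - <<'E'
from h import *
W=vision.camera_params("wrist");S=vision.camera_params("scene"); D=vision.camera_params("side")
u=lambda *a: np.array(a)/2.7+[285,0]
wp=u((36,170),(252,557),(535,405),(140,466),(345,437),(388,413))
def M(q): return np.array([[-.07,.075,.01],[-.07,q[3],.01],[.07,q[3],.01],[-.083,-.02,.125],[-.0105,-.075,.026],[.0105,-.075,.026]])
f=lambda q:(proj(W,jig(q,M(q)))-wp).ravel()
r=least_squares(f,[.59,.05,-.07,-.115]); q=r.x
print(q.round(4)); print(f(q).round(1).reshape(-1,2).tolist())
side=np.array([(545,187),(385,398),(167,315),(335,115)])/6+[250,190]
sc=np.array([(235,240),(575,318),(110,390)])/[6,5.7]+[270,180]
def g(q):
    A=jig(q,[[-.07,q[3],.01],[-.07,.075,.01],[.07,.075,.01],[.07,q[3],.01]])
    T=jig(q,[-.083,-.02,.125])
    return np.r_[f(q),(proj(D,A)-side).ravel(),(proj(S,A[[0,1,3]])-sc).ravel(),(proj(D,T)-(np.array([505,120])/6+[250,190])).ravel(),(proj(S,T)-(np.array([397,76])/[6,5.7]+[270,180])).ravel()]
r=least_squares(g,q,loss='soft_l1'); q=r.x; print(q.round(4), g(q).round(1).reshape(-1,2).tolist())
# slot end: y in jig, x
for a,x in [((308,350),-.009),((350,332),.009)]:
    s=least_squares(lambda v:(proj(W,jig(q,[v[0],v[1],.030]))-u(a)).ravel(),[x,-.04]); print("slot end jig",s.x.round(4))
print("tip",jig(q,[-.083,-.02,.125]),"home free",jig(q,[0,.115,.023]),"start free",jig(q,[0,.145,.023]))
E
```

```text
[ 0.5996  0.0436 -0.0798 -0.1098]
[[0.6, 2.6], [-2.3, 0.5], [1.0, 0.3], [0.2, -1.6], [-0.6, -0.5], [0.8, -0.9]]
[ 0.599   0.0434 -0.0807 -0.1085] [[0.3, 3.0], [-3.2, 0.0], [0.1, -0.2], [-0.4, -1.1], [-1.0, -0.0], [0.3, -0.4], [-0.2, 0.0], [0.7, -1.3], [-1.2, -1.9], [-1.2, -0.2], [-2.8, -1.0], [-1.6, -0.6], [-1.3, 0.6], [-1.2, 0.6], [-0.2, 0.2]]
slot end jig [-0.0085 -0.0349]
slot end jig [ 0.0089 -0.0368]
tip [[0.51464589 0.03016855 0.125     ]] home free [[0.60825926 0.15803777 0.023     ]] start free [[0.61067782 0.18794013 0.023     ]]
```

The wrist view shows the whole jig, with the slot end about 37 mm short, lever open at crop (140,466) and blue stop at (380,440). I'll go beyond the free end.

```bash
python3 -m jog '[[0,0,-0.12,0.22,-0.02,0,-1],[0,0,-0.25,0.45,-0.04,0,-1],[0,0,-0.37,0.7,-0.06,0,-1],[0,0,-0.5,0.9,-0.08,0,-1],[0,0,-0.5,1,-0.09,0,-1],[0,0,-0.5,1,-0.09,0,-1]]'; python3 -c "
from h import *
print(manip.get_obs()['tool_pos'],manip.get_obs()['tcp_rot'],manip.get_obs()['joint_pos'])
cv2.imwrite('pics/side2.png',vision.snapshot('side')[150:350,150:470,::-1].repeat(2,0).repeat(2,1))"
```

```text
clock: 2.65
tool_pos: [0.6111, 0.2379, 0.2442]
tcp_rot: [-3.14, 0.001, 1.494]
force: [0.4, -0.1, -0.6]
width: 0.0001
[0.61107079 0.2379449  0.2441969 ] [-3.14043379e+00  6.27611632e-04  1.49356167e+00] [ 3.71352569e-01  3.57932123e-01  4.93765046e-01  1.70794565e+00
 -6.29250067e-05  2.01938395e+00]
```

View pics/side2.png

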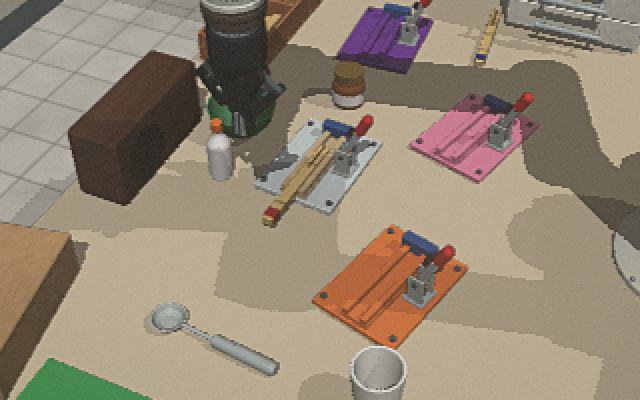

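```bash
python3 -m jog '[[0,0,0,0,0,0.2,-1],[0,0,0,0,0,0.4,-1],[0,0,0,0,0,0.6,-1],[0,0,0,0,0,0.76,-1],[0,0,0,0,0,0.84,-1],[0,0,0,0,0,0.85,-1],[0,0,0,0,0,0.85,-1]]'; python3 -c "
from h import *
S=vision.camera_params('scene'); D=vision.camera_params('side')
a=vision.snapshot('side')[200:290,240:360,::-1];cv2.imwrite('pics/side3.png',cv2.resize(a,None,fx=6,fy=6,interpolation=2))
a=vision.snapshot('scene')[180:280,300:430,::-1];cv2.imwrite('pics/scene3.png',cv2.resize(a,None,fx=6,fy=6,interpolation=2))
a=vision.snapshot('wrist')[:,:,::-1];cv2.imwrite('pics/w3.png',a)"
```

```text
clock: 3.58
tool_pos: [0.6112, 0.2379, 0.0347]
tcp_rot: [3.139, -0.001, 1.496]
force: [0.4, 0.4, 0.0]
width: -0.0002
```

View pics/side3.png

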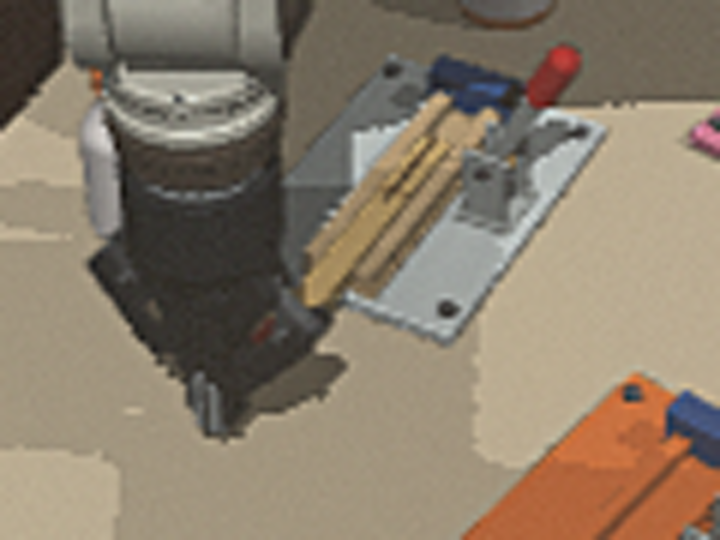

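View pics/scene3.png

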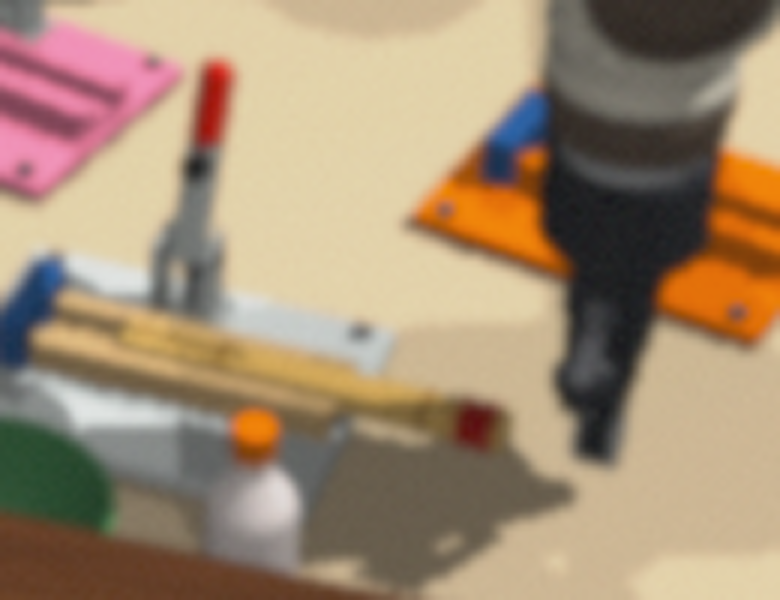

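View pics/w3.png

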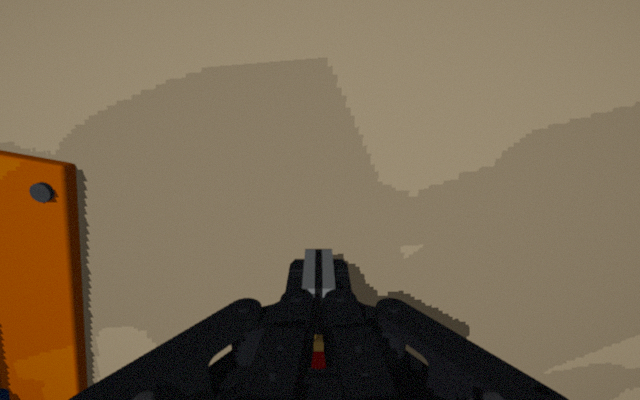

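```bash
python3 -m jog '[[0,0,0,0,0,0.016,-1],[0,0,0,-0.04,0,0.016,-1],[0,0,0,-0.08,0,0.016,-1],[0,0,0,-0.11,0,0.016,-1],[0,0,0,-0.13,0,0.016,-1],[0,0,0,-0.15,0,0.016,-1],[0,0,0,-0.17,0,0.016,-1],[0,0,0,-0.19,0,0.016,-1],[0,0,0,-0.20,0,0.016,-1],[0,0,0,-0.20,0,0.016,-1]]'; python3 -c "
from h import *
a=vision.snapshot('side')[200:290,240:360,::-1];cv2.imwrite('pics/side4.png',cv2.resize(a,None,fx=6,fy=6,interpolation=2))
a=vision.snapshot('scene')[180:280,300:430,::-1];cv2.imwrite('pics/scene4.png',cv2.resize(a,None,fx=6,fy=6,interpolation=2))"
```

```text
clock: 4.97
tool_pos: [0.6067, 0.188, 0.0288]
tcp_rot: [-3.142, 0.0, 1.496]
force: [0.4, 0.2, 1.3]
width: -0.0001
```

View pics/side4.png

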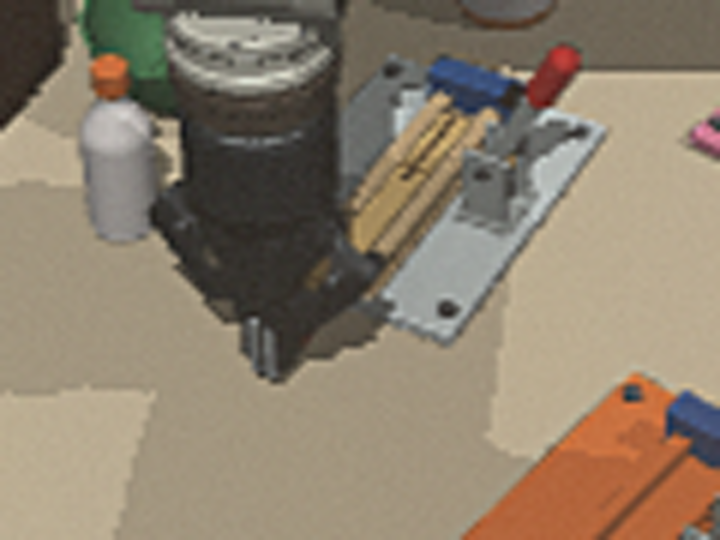

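View pics/scene4.png

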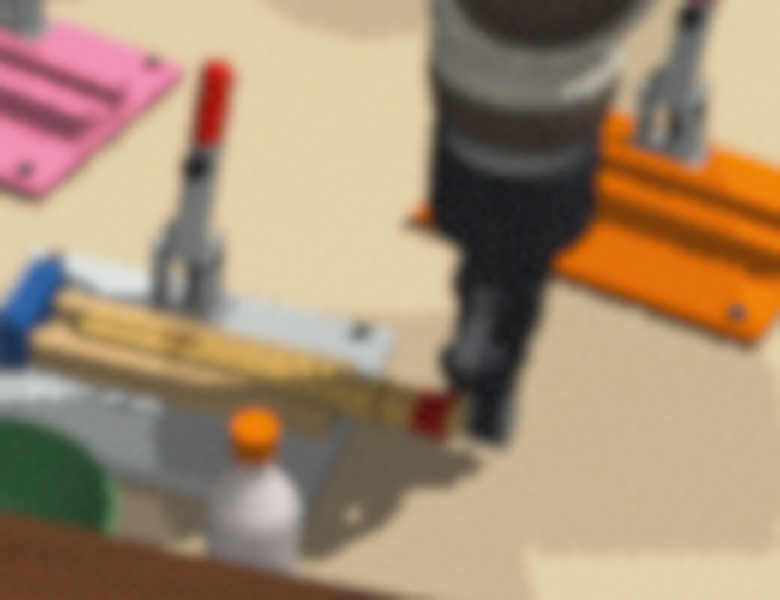

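Scene picture: the finger is against the end with the band at (432,412), and the slot end is around (75,315), about 15 mm short. I continue in small steps.

```bash
python3 -m jog '[[0,0,0,-0.016,0,0,-1],[0,0,0,-0.028,0,0,-1],[0,0,0,-0.036,0,0,-1],[0,0,0,-0.044,0,0,-1],[0,0,0,-0.05,0,0,-1],[0,0,0,-0.05,0,0,-1]]'; python3 -m jog '[[0,0,0,-0.004,0,0,-1],[0,0,0,-0.008,0,0,-1]]';python3 -m jog '[[0,0,0,-0.004,0,0,-1],[0,0,0,-0.008,0,0,-1]]'
```

```text
clock: 5.82
tool_pos: [0.6058, 0.1756, 0.0288]
tcp_rot: [-3.142, 0.0, 1.497]
force: [-0.6, 0.2, -0.2]
width: -0.0002
clock: 6.08
tool_pos: [0.6056, 0.1737, 0.0288]
tcp_rot: [3.142, -0.0, 1.497]
force: [0.4, 0.1, -0.1]
width: -0.0001
clock: 6.32
tool_pos: [0.6055, 0.1716, 0.0288]
tcp_rot: [-3.142, -0.0, 1.497]
force: [-0.4, 0.6, 0.7]
width: 0.0004
```

```bash
for i in 1; do python3 -m jog '[[0,0,0,-0.004,0,0,-1],[0,0,0,-0.008,0,0,-1]]'; python3 -m jog '[[0,0,0,-0.004,0,0,-1],[0,0,0,-0.006,0,0,-1]]'; done | grep -E 'pos|force'; python3 -c "
from h import *
a=vision.snapshot('scene')[220:270,290:380,::-1];cv2.imwrite('pics/scene5.png',cv2.resize(a,None,fx=8,fy=8,interpolation=2))"
```

```text
tool_pos: [0.6053, 0.1696, 0.0288]
force: [-0.4, -0.4, -0.1]
tool_pos: [0.6053, 0.1692, 0.0289]
force: [1.4, 7.4, 0.0]
```

View pics/scene5.png

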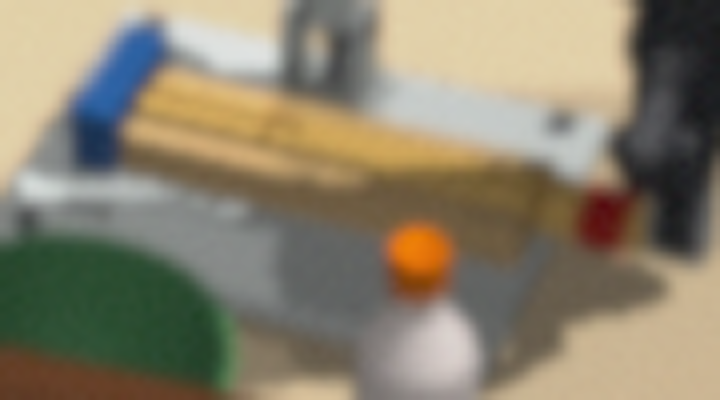

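The force rose to 7 N with the TCP at y = 0.169. That puts the free end at 0.158, the predicted home position, and the picture shows the slot end at the stop. I'll back off and go up.

```bash
python3 -m jog '[[0,0,0,0,0,0,-1],[0,0,0,0.04,0,0,-1],[0,0,0,0.12,0,0,-1],[0,0,0,0.16,0,0,-1],[0,0,0,0.16,0,-0.2,-1],[0,0,0,0.16,0,-0.4,-1],[0,0,0,0.16,0,-0.6,-1],[0,0,0,0.16,0,-0.8,-1],[0,0,0,0.1,0,-0.8,-1],[0,0,0,-0.1,0,-0.8,-1],[0,0,0,-0.3,-0.2,-0.8,-1],[0,0,0,-0.5,-0.4,-0.8,-1],[0,0,0,-0.7,-0.6,-0.8,-1],[0,0,0,-0.76,-0.78,-0.8,-1],[0,0,0,-0.76,-0.9,-0.8,-1],[0,0,0,-0.76,-0.9,-0.8,-1]]'; python3 -c "
from h import *
o=manip.get_obs(); print(o['tool_pos'],o['tcp_rot'],vision.camera_params('wrist'))
cv2.imwrite('pics/w6.png',vision.snapshot('wrist')[:,:,::-1])
a=vision.snapshot('side')[190:290,250:370,::-1];cv2.imwrite('pics/side6.png',cv2.resize(a,None,fx=6,fy=6,interpolation=2))"
```

```text
clock: 8.88
tool_pos: [0.3651, -0.0049, 0.2288]
tcp_rot: [3.141, 0.0, 1.496]
force: [0.9, 0.7, 0.9]
width: -0.0
[ 0.36508462 -0.00485873  0.22877236] [3.14069602e+00 1.02713721e-04 1.49602076e+00] {'fx': 312.9040307630101, 'fy': 312.9040307630101, 'cx': 318.13828877589486, 'cy': 202.0583908552236, 'eye': array([0.37136542, 0.07726347, 0.35787986]), 'orientation': array([-0.32311387, -0.0006384 , -0.07379769])}
```

View pics/w6.png

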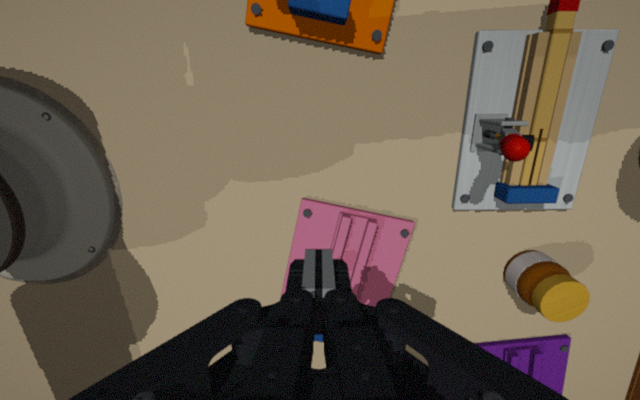

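View pics/side6.png

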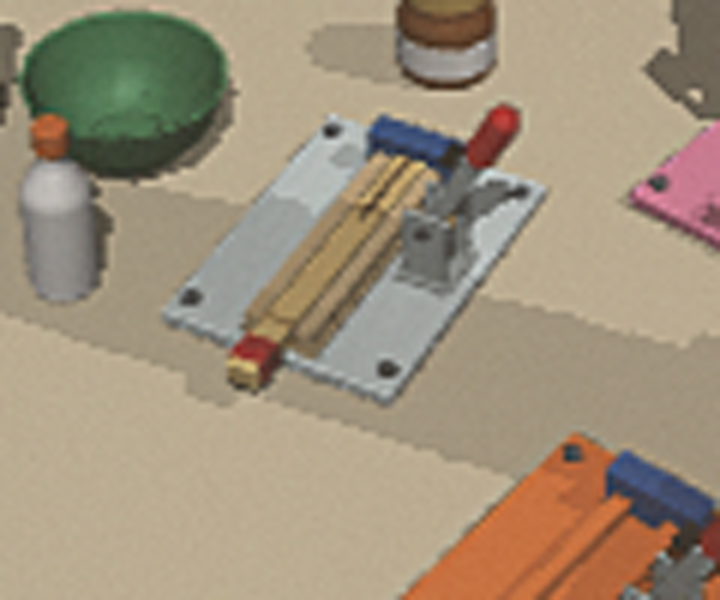

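```bash
python3 -c "
from h import *
W=vision.camera_params('wrist')
q=[.599,.0434,-.0807]
print(proj(W,jig(q,[[-.083,-.02,.125],[-.009,-.075,.03],[.009,-.075,.03],[0,.115,.03]])))
a=cv2.imread('pics/w6.png')[0:220,440:630];cv2.imwrite('pics/w6c.png',cv2.resize(a,None,fx=2.7,fy=2.7,interpolation=2))
a=cv2.imread('pics/w6.png')[140:220,470:580];cv2.imwrite('pics/w6d.png',cv2.resize(a,None,fx=7,fy=7,interpolation=2))"
```

```text
[[512.67222837 149.80062498]
 [518.71547813 187.08603206]
 [535.24671174 187.20799813]
 [573.64719823 -17.57056275]]
```

View pics/w6d.png

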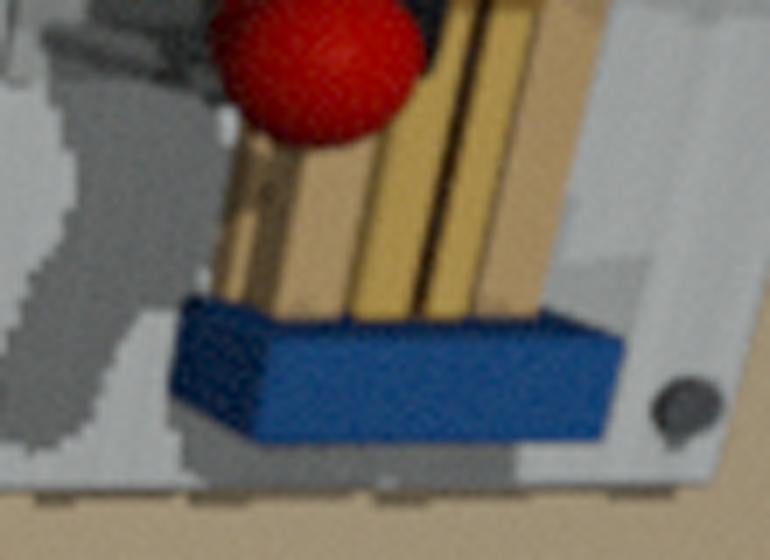

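The slotted end is flush against the blue stop at crop (410,315). The lever is still open, with its tip at about (0.516, 0.032). I'll turn the tool so the slim side of the fingers (tool x) faces the lever.

```bash
python3 -m jog '[[0,0,-0.17,0.04,0.06,0,-1],[0,0,-0.34,0.08,0.12,0,-1],[0,0,-0.51,0.12,0.18,0,-1],[0,0,-0.68,0.16,0.24,0,-1],[0,0,-0.85,0.19,0.29,0,-1],[0,0,-1,0.19,0.29,0,-1],[0,0,-1,0.19,0.29,0,-1]]'; python3 -m jog '[[0,0,-0.17,0,0,0,-1],[0,0,-0.34,0,0,0,-1],[0,0,-0.5,0,0,0,-1],[0,0,-0.5,0,0,0,-1],[0,0,-0.5,0,0,0,-1]]'
```

```text
clock: 9.85
tool_pos: [0.4433, 0.0378, 0.2277]
tcp_rot: [-3.14, -0.001, 2.544]
force: [-0.5, -0.3, 0.4]
width: -0.0001
clock: 10.48
tool_pos: [0.4427, 0.0374, 0.2286]
tcp_rot: [-3.142, -0.0, 3.062]
force: [0.3, 0.2, -0.6]
width: -0.0001
```

```bash
python3 -m jog '[[0,0,0,0,0,0.15,-1],[0,0,0,0,0,0.3,-1],[0,0,0,-0.04,0,0.42,-1],[0,0,0,-0.1,0,0.42,-1],[0,0,0,-0.14,0,0.42,-1],[0,0,0,-0.14,0,0.42,-1]]'; python3 -c "
from h import *
a=vision.snapshot('side')[170:290,250:400,::-1];cv2.imwrite('pics/side7.png',cv2.resize(a,None,fx=5,fy=5,interpolation=2))
a=vision.snapshot('scene')[150:270,280:420,::-1];cv2.imwrite('pics/scene7.png',cv2.resize(a,None,fx=5,fy=5,interpolation=2))"
```

```text
clock: 11.22
tool_pos: [0.4788, 0.0348, 0.125]
tcp_rot: [3.141, 0.002, 3.067]
force: [0.9, 0.6, 1.0]
width: -0.0002
```

View pics/side7.png

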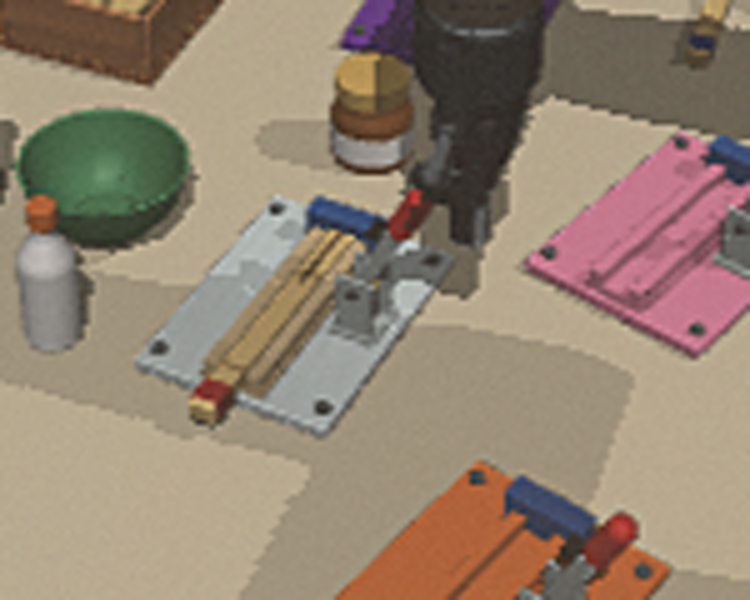

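View pics/scene7.png

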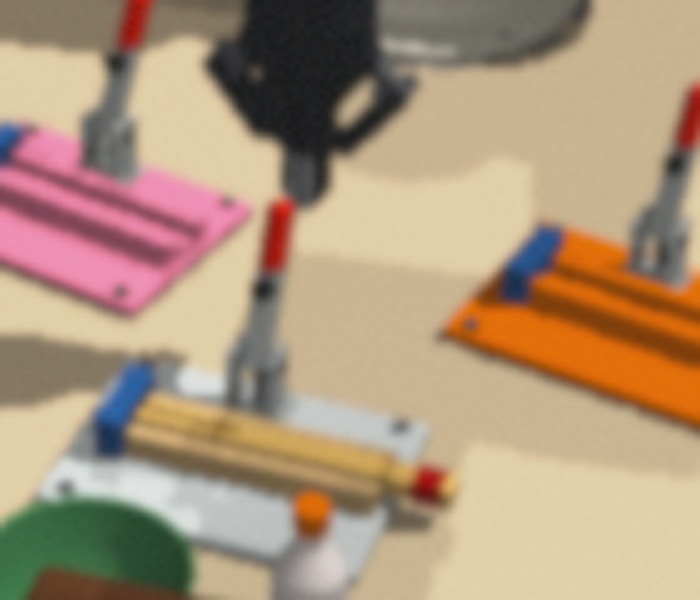

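```bash
python3 -c "
from h import *
S=vision.camera_params('scene')
p=proj(S,[[.516,.032,.125],[.479,.035,.111],[.479,.030,.111]]);print((p-[280,150])*5)"
```

```text
[[282.22616057 219.27640436]
 [303.64503261 205.9353436 ]
 [295.41770023 204.54546668]]
```

Lines up: projected finger and lever positions match the picture (303,200 and 282,212). Now I push the lever.

```bash
python3 -m jog '[[0,0,0,-0.04,0,0,-1],[0,0,0,-0.08,0,0,-1],[0,0,0,-0.12,0,0,-1],[0,0,0,-0.16,0,0,-1],[0,0,0,-0.2,0,0,-1],[0,0,0,-0.22,0,0,-1]]'; python3 -c "
from h import *
a=vision.snapshot('scene')[150:270,280:420,::-1];cv2.imwrite('pics/scene8.png',cv2.resize(a,None,fx=5,fy=5,interpolation=2))"
```

```text
clock: 12.08
tool_pos: [0.5331, 0.0307, 0.1236]
tcp_rot: [3.142, 0.0, 3.067]
force: [-2.4, 0.3, 0.3]
width: -0.0002
```

View pics/scene8.png

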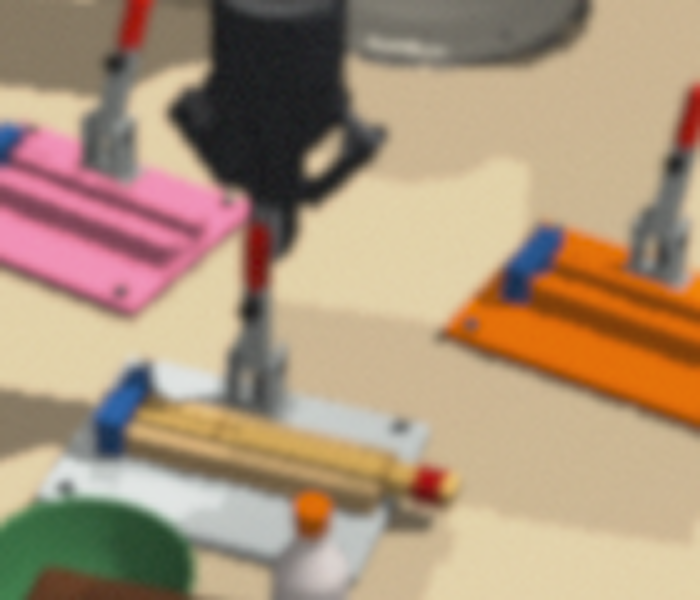

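The lever is about upright with 2.4 N on the tool. I keep pushing past the centre.

```bash
python3 -m jog '[[0,0,0,-0.03,0,0,-1],[0,0,0,-0.06,0,0,-1],[0,0,0,-0.09,0,0,-1],[0,0,0,-0.11,0,0,-1],[0,0,0,-0.13,0,0,-1],[0,0,0,-0.13,0,0,-1]]'; python3 -c "
from h import *
a=vision.snapshot('scene')[150:270,280:420,::-1];cv2.imwrite('pics/scene9.png',cv2.resize(a,None,fx=5,fy=5,interpolation=2))"
```

```text
clock: 12.88
tool_pos: [0.565, 0.0283, 0.1237]
tcp_rot: [-3.142, -0.0, 3.067]
force: [-0.1, 0.9, 1.4]
width: -0.0
```

View pics/scene9.png

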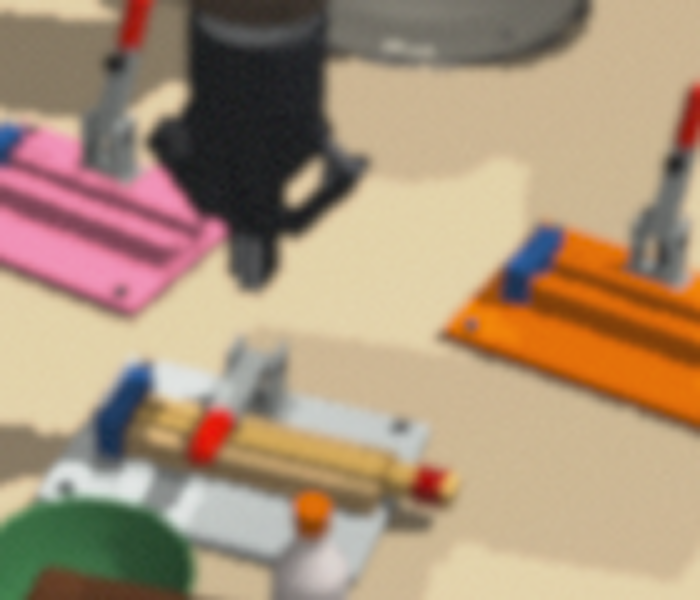

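It snapped down: the red grip now lies over the channel at crop (210,435). I'll retreat up and back for a clear check.

```bash
python3 -m jog '[[0,0,0,0,0,-0.12,-1],[0,0,0,0.05,0,-0.3,-1],[0,0,0,0.2,0,-0.44,-1],[0,0,0,0.35,0,-0.44,-1],[0,0,0,0.4,0,-0.44,-1],[0,0,0,0.4,0,-0.44,-1]]'; python3 -c "
from h import *
o=manip.get_obs();print(o['tool_pos'],o['force'])
W=vision.camera_params('wrist');print(W['eye'])
w=vision.snapshot('wrist')[:,:,::-1];cv2.imwrite('pics/w10.png',w)
a=vision.snapshot('side')[170:290,250:400,::-1];cv2.imwrite('pics/side10.png',cv2.resize(a,None,fx=5,fy=5,interpolation=2))
a=vision.snapshot('scene')[215:275,290:390,::-1];cv2.imwrite('pics/scene10.png',cv2.resize(a,None,fx=8,fy=8,interpolation=2))"
```

```text
clock: 13.68
tool_pos: [0.4648, 0.0358, 0.234]
tcp_rot: [3.141, 0.001, 3.068]
force: [0.4, 1.3, 0.2]
width: 0.0002
[0.46480168 0.03576022 0.23397776] [0.38038268 1.30882457 0.22369887]
[0.38341832 0.04237148 0.3630209 ]
```

View pics/w10.png

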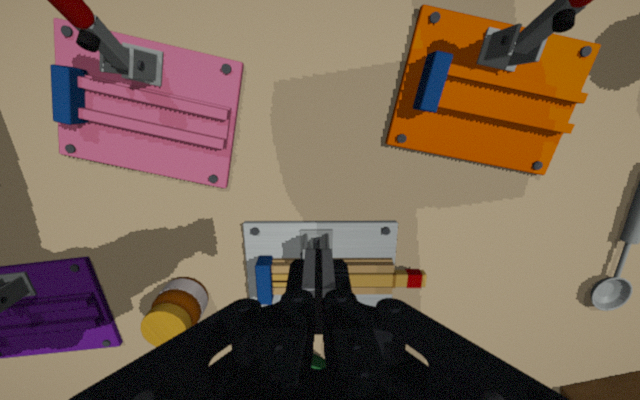

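View pics/side10.png

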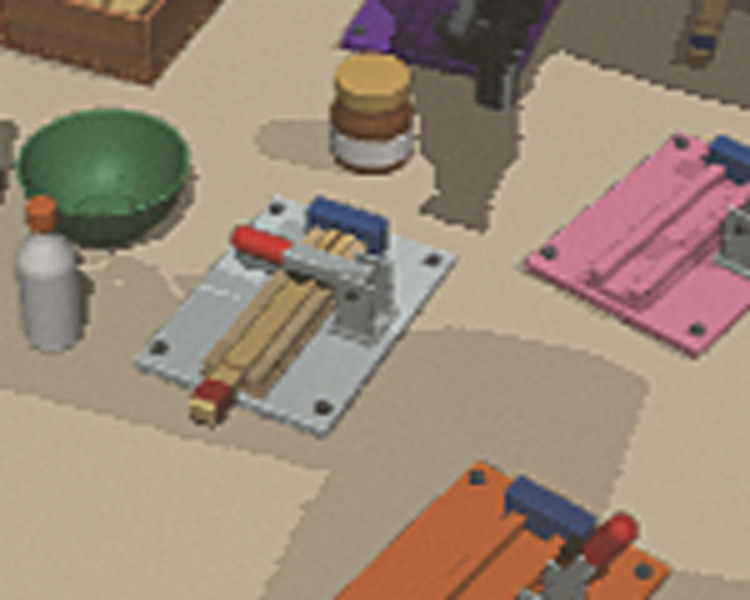

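View pics/scene10.png

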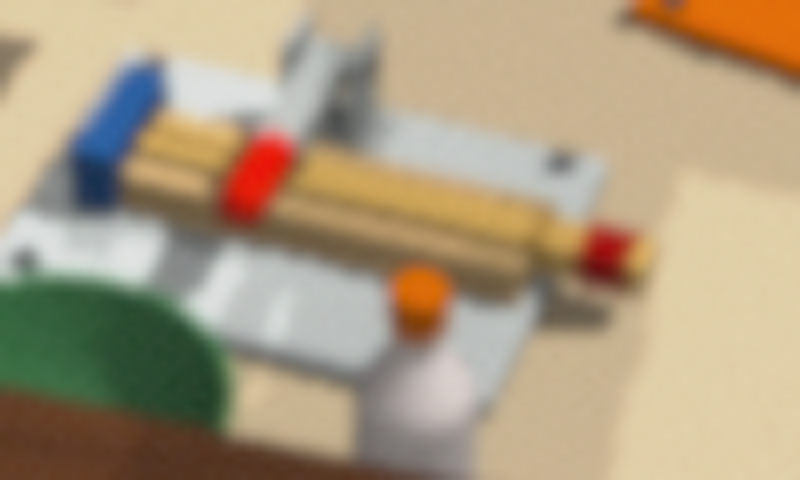

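```bash
python3 -c "
import cv2
a=cv2.imread('pics/w10.png')[240:320,235:335];cv2.imwrite('pics/w10c.png',cv2.resize(a,None,fx=7,fy=7,interpolation=2))"
```

```text
(no output)
```

View pics/w10c.png

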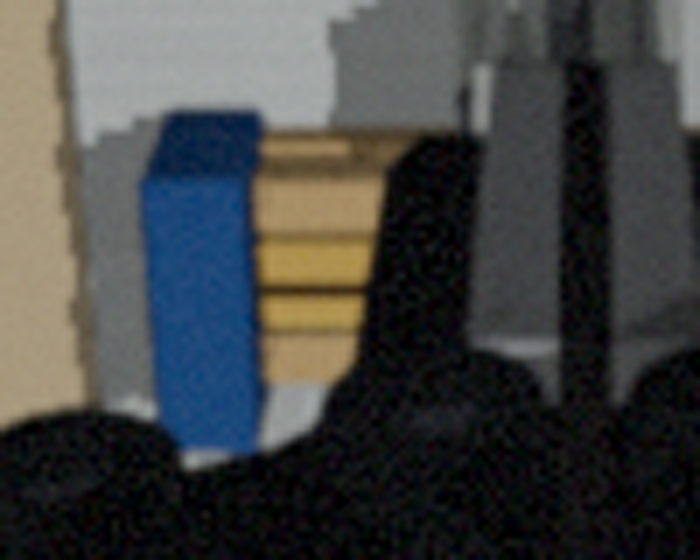

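The handle is flush against the stop at crop (260,280), and nothing else has moved. I'm handing in the job.

```bash
python3 -c "
from h import *
print(order.finish_job(), manip.get_obs()['clock'])"
```

```text
the job is handed in; nothing more can be done
the job is handed in; nothing more can be done
```

The handle is home against the blue stop and the clamp is snapped down on it. I handed the job in shortly after 13.7 s on the robot's clock, well inside the 42 s limit.

- **Handle:** I pushed it about 37 mm along the channel with the closed fingertips, with the clamp still open. At the stop the force rose to about 7 N, and the free end was at its predicted home position. A close wrist picture then showed the slotted end flush.
- **Clamp:** I pushed the lever past its centre with the fingers; the last push reading was about 2.4 N near upright. It snapped down and lies level across the handle.
- **Last checks:** After I backed off, the side, scene and wrist pictures showed the lever down and the handle still at the stop. The bowl, bottle, jar, spoon, spare handle and look-alike jigs had not visibly moved. The cup was outside the last pictures, but the arm never came near it. The force reading was only noise (about 1 N), so the robot was touching nothing.
- **Disagreements:** My first jig fit from the two fixed cameras was about 6 mm off the later one that added the wrist camera. Even that fit was a few pixels off at two plate corners. I relied on the contact force and the close pictures instead. I judged the clamp angle by eye and did not measure it.

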